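# Seat the temperature reference plug in the incubator's blind well

### The job

Take the orange-handled steel reference plug out of its blue stand and put it into the single well in the aluminium block of the incubator. The well has no lead-in and the block sits a little off-centre in its housing, so feel for the hole with a light touch, then press the plug straight in against the stiff contact until its collar lies flat on the block, and let go. Never push on the incubator with more than 50 N, and leave the amber bottle, the jar and the tube rack where they stand.

Things in the scene. Friction and masses are not known exactly. Their poses are not given: they have to be found in the camera images.
- plug_center (a point): Centre (half-way up) of the steel reference plug, z axis up along it; 70 mm tall, about 120 g. Upper 40 mm: orange handle, 20 x 20 mm square, its sides facing this point's x and y, top 35 mm above this point. Below it a steel collar, 28 mm in diameter, 4 mm thick, its underside 9 mm below this point. Grasp the handle from above. It starts upright in its stand.
- stand: Blue plastic stand, fixed to the bench, 60 x 60 x 30 mm high, origin at the centre of its underside. The plug's shank hangs in its loose 21 mm through hole with the collar on the stand's top. It is at the robot's left or right.
- dock (a point): On the incubator: the NOMINAL centre of the well's mouth, mid-box, at the height of the aluminium block's flat top (54 mm above the bench). x and y along the box's sides, z up. The true well centre lies up to 4 mm from here along x and up to 4 mm along y, either way, and is not measured. With the plug home, its centre is 9 mm above this height.
- amber_bottle: Amber reagent bottle, 60 mm in diameter, 130 mm tall, loose bystander; origin at the centre of its underside. It stands on the side opposite to the stand.
- jar: White jar with a red lid, 64 mm in diameter, 85 mm tall, loose bystander; origin at the centre of its underside.
- tube_rack: Green rack with three capped tubes in a row, 60 x 115 mm, 88 mm tall, loose bystander; origin at the centre of its underside, y along the row.
- incubator: Low cream box with teal stripes, fixed, 190 (x) x 150 x 50 mm, origin at the centre of its underside. In its frame an aluminium block, 80 x 80 mm, standing 4 mm above the rim, locked off-centre. In the block's middle is its only hole, the well: vertical, blind, 17.2 mm in diameter, sharp-edged. Block face and collar stop are rigid.
- plug_tip (a point): Centre of the lower end of the plug's plain steel shank, 16 mm in diameter, 26 mm long from here up to the underside of the collar, with a square, unchamfered end; 35 mm below the plug's centre.
- pad (a joint): Dark contact pad inside the well, 20 mm below the block's face: 0 as found, growing (m) as it is pushed down. Friction holds it: it gives way at about 7 to 10 N and stays where it is pushed. At about 0.006 the plug's collar meets the block's face: home.
Things that resemble listed ones, but are neither listed nor needed, are in the scene too. Of the things that look like the part that bears plug_center, the smaller one is meant. Several things have the shape of the incubator; the one meant has the colours described above.

How it is judged (in metres and radians):
On the way, in this order (a step that is already met when the one before it is completed fails the run):
1. the plug is lifted clear of its stand (height (world z) of plug_center above 0.072 m), for 0.1 s.
2. the shank has entered the well, upright (z of plug_center in the frame of dock below 0.025 m and horizontal distance between plug_center and dock below 0.01 m and angle between plug_center's own z axis and vertical below 0.15 rad), for 0.1 s.
At the end, for the whole second after the job is handed in: The plug stands upright (within 0.08 rad) in the well, pressed home with its collar within 2 mm of the block's face, less than 9 mm sideways from the nominal dock, released and at rest (z of plug_center in the frame of dock below 0.011 m and horizontal distance between plug_center and dock below 0.009 m and angle between plug_center's own z axis and vertical below 0.08 rad and linear speed of plug below 0.01 m/s); the robot touches nothing.
It fails at once if the plug is pushed on the incubator with more than 50 N (contact force between plug and incubator above 50 N).
It fails at once if the gripper or arm pushes on the incubator with more than 50 N (contact force between any of the fingers, the arm and incubator above 50 N).
It fails at once if a bystander is moved by more than 20 mm or tipped (distance of any of amber_bottle, jar, tube_rack from where it was at the start of the episode above 0.02 m or angle between any of amber_bottle, jar, tube_rack's own z axis and vertical above 0.3 rad).
It also fails if it takes over 72 s, if anything falls off the work surface, if the arm or the gripper's body presses on something with over 40 N, if the wrist force passes 120 N, or if a joint passes its speed limit or range.

### The arm

A 7-joint arm with a two-finger parallel gripper is mounted at the origin on the work surface. World frame = base frame: x ahead of the robot, y to its left, z up, the work surface at z = 0. Lengths are in mm, angles in rad, forces in N, time in s.
With the tool pointing down it reaches from about 350 to 900 mm from the base axis. Payload 19.9 kg.
Tool frame: the origin (TCP) lies midway between the tips of the shut fingers; the grasp point (between the pads) lies 19 mm behind it; z points along the fingers, y is the line along which they close (so a half turn about z gives the same grasp; the last joint's range is limited). The gripper opens to 85 mm and grips with 20 to 120 N. Pads are 22 mm wide; open, the fingers measure 114 mm over their backs; the gripper's body (76 mm by 85 mm) begins 54 mm behind the grasp point. The pads swing forward as they close: fully open they stand 13 mm farther back than shut.
Start: joints at [-1.254, 0.417, -0.01, 1.614, 0.005, 1.111, -0.053], TCP at [219.458, 585.183, 231.26] pointing down, gripper open.
Joint ranges: [-2.81, 2.81], [-0.39, 2.02], [-1.27, 1.25], [0.06, 2.57], [-1.19, 4.33], [0.19, 2], [-2.82, 2.82]. Speed limits (rad/s): [1.89, 1.89, 2.39, 2.39, 3.01, 3.01, 3.01].

### API

Orientations are given as a 3x3 rotation matrix whose columns are the frame's x, y, z axes.
In Python, from cell import bot gives the robot as it stands.
- The arm moves only by the shell command python3 -m crank 'ROWS' [FORCE]. ROWS is JSON, a list of rows, each a list of 5 numbers: the shift along the tool's x, y, z in cm, then the turn about the tool's z in rad, then the opening, from 0 (shut) to 1 (fully open). A call has exactly 5 rows; each row is the pose to reach, as a shift and turn from the pose commanded when the call began, along the tool's axes at that moment; what a row does not reach only later rows make up. A row lasts 1/10 s, in which the tool goes at most 50 mm and 8.59 degrees, less where a joint would pass 70% of its speed; a pose out of reach is approached as far as the arm can. A call with a gripper value outside its range is refused whole. The fingers move at their own pace and stop on an object; FORCE is the grip in N (left out, the last holds). Time passes only in rows, so rows that repeat a pose let the fingers close, or fill a call up. It gives the time, the measured TCP pose, the force, the opening and the grip force at its end, in the units of the state.
- bot.sense(): the state, without advancing time (a new reading comes with each control period).
- bot.get_image(name): name is "scene" or "top"; returns the picture (480x640x3 uint8, red, green, blue); there is no depth.
- bot.camera_info(name): a dict with "camera_matrix" (3x3 intrinsics, pixels), "R" (3x3) and "t" (3): a world point X has camera coordinates R X + t. Camera axes: x right, y down, z forward; pixel columns grow to the right and rows downward; lengths in mm; the calibration is good to about 2 mm. A picture is of the moment at which its call begins. camera_info takes no time and is no camera call.
- bot.job_done(): hands the job in; it is judged then, once.
The state is a dict: "time": time; "qpos": joint angles; "dq": joint speeds; "effort": joint torques, N m; "position": TCP position; "tool_rot": TCP orientation; "contact_force": force on the tool from outside, world axes, zero at the start; "wrist_torque": the same for the moment, N m; "gripper_width": finger opening in mm; "grip_force": force on a finger pad.
Only numpy, scipy, OpenCV 4.12 (cv2) and the standard library are available. Lean on these libraries where they do the work, as an engineer would, in place of code of your own. Each camera call takes 0.05 s, during which the arm holds its last target. There are 200 camera calls.

## Working session

There is one attempt and no reset: what is moved stays moved. The work goes in short steps, Python scripts to look and compute and a shell command to move; the robot and the scene stay as the last step left them, time stands still between calls to the robot, and variables do not carry over. Pictures are saved under pics/ and viewed, at most 10 in all, crops included, and the job is handed in when it is done.

```bash
mkdir -p pics; ls; cat > h.py <<'E'
import numpy as np,cv2
from cell import bot
def cam(n):
    c=bot.camera_info(n); return np.array(c["camera_matrix"]),np.array(c["R"]),np.array(c["t"])
def ray(n,uv,z):
    K,R,t=cam(n); o=-R.T@t; d=R.T@np.linalg.inv(K)@[uv[0],uv[1],1]; return o+d*(z-o[2])/d[2]
def proj(n,X):
    K,R,t=cam(n); p=K@(R@np.array(X,float)+t); return p[:2]/p[2]
def img(n,f):
    i=np.array(bot.get_image(n)); cv2.imwrite('pics/'+f,i[...,::-1]); return i
E
python3 - <<'E'
from h import *
img('scene','s0.png');img('top','t0.png')
s=bot.sense();print({k:np.round(s[k],3).tolist() for k in('time','position','tool_rot','gripper_width','contact_force')})
for n in('scene','top'):
    K,R,t=cam(n);print(n,(-R.T@t).round(),R[2].round(2))
E
```

```text
pics
{'time': 0.1, 'position': [219.366, 584.916, 230.718], 'tool_rot': [[-0.936, 0.351, -0.0], [0.351, 0.936, -0.001], [-0.0, -0.001, -1.0]], 'gripper_width': 85.634, 'contact_force': [0.135, -0.19, -0.618]}
scene [ 899. -301.  839.] [-0.45  0.32 -0.83]
top [ 371.  -15. 1050.] [ 0.12  0.02 -0.99]
```

View pics/s0.png

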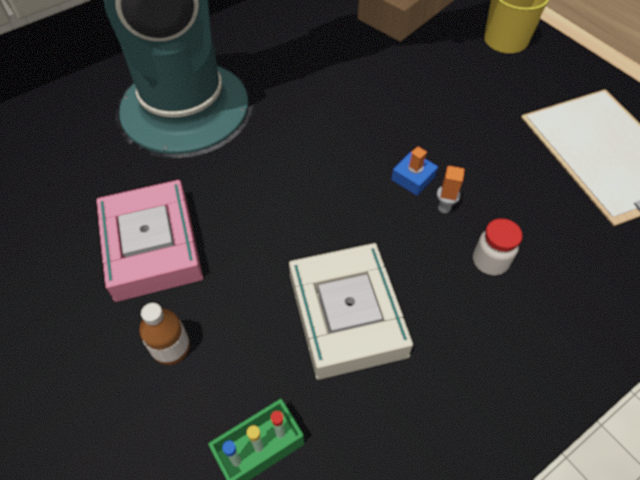

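View pics/t0.png

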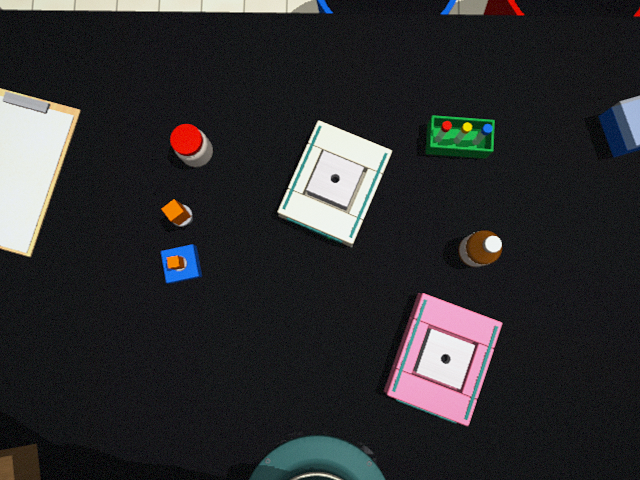

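The scene shows two orange-handled plugs: one in the blue stand (scene 418,158; top 175,262), and a larger free-standing one (scene 453,185; top 176,212), which is a decoy. There are two incubators: cream (scene 350,305; top 335,178), which I choose, and pink (scene 145,230; top 445,358). The smaller plug, in the blue stand, is the one meant.

```bash
python3 - <<'E'
from h import *
t=cv2.imread('pics/t0.png');s=cv2.imread('pics/s0.png')
def hsvmask(im,lo,hi): return cv2.inRange(cv2.cvtColor(im,cv2.COLOR_BGR2HSV),lo,hi)
def blobs(m,amin=20):
    n,l,st,c=cv2.connectedComponentsWithStats(m)
    return [(i,st[i].tolist(),c[i].round(1).tolist()) for i in range(1,n) if st[i][4]>amin],l
for n,im in(('top',t),('scene',s)):
    m=hsvmask(im,(5,180,120),(18,255,255)); b,_=blobs(m); print(n,'orange',b)
    m=hsvmask(im,(100,150,80),(125,255,255)); b,l=blobs(m,200); print(n,'blue',b)
    g=cv2.cvtColor(im,cv2.COLOR_BGR2GRAY)
    c=(335,178) if n=='top' else (350,301)
    p=g[c[1]-10:c[1]+11,c[0]-10:c[0]+11].astype(float)
    w=np.clip(np.median(p)-40-p,0,None); yy,xx=np.mgrid[-10:11,-10:11]
    h=(c[0]+(w*xx).sum()/w.sum(),c[1]+(w*yy).sum()/w.sum()); print(n,'hole',np.round(h,2),ray(n,h,54).round(1),'area',(w>0).sum())
    # cream whole silhouette
    hs=cv2.cvtColor(im,cv2.COLOR_BGR2HSV)
K,R,_=cam('top');print('f',K[0,0])
a=cv2.resize(t[190:300,130:240],(440,440),interpolation=cv2.INTER_CUBIC)
b=cv2.resize(s[130:230,380:480],(300,300),interpolation=cv2.INTER_CUBIC)
b=cv2.copyMakeBorder(b,0,140,0,0,cv2.BORDER_CONSTANT)
cv2.imwrite('pics/c0.png',np.hstack([a,b]))
a=cv2.resize(t[110:260,265:405],(560,600),interpolation=cv2.INTER_CUBIC);cv2.imwrite('pics/c1.png',a)
E
```

```text
top orange [(6, [161, 199, 23, 22, 283], [172.3, 209.7]), (11, [490, 250, 11, 12, 55], [494.7, 255.8]), (12, [168, 256, 16, 12, 154], [174.6, 261.8])]
top blue [(18, [160, 244, 42, 40, 983], [181.7, 263.4])]
top hole [334.79 178.27] [596.7 -20.8  54. ] area 70
scene orange [(4, [411, 153, 15, 16, 99], [416.0, 161.1]), (8, [443, 177, 20, 22, 270], [450.7, 187.6])]
scene blue [(1, [392, 152, 46, 43, 944], [413.1, 175.1])]
scene hole [349.09 301.78] [599.4 -24.1  54. ] area 75
f 557.7576283881981
```

View pics/c0.png

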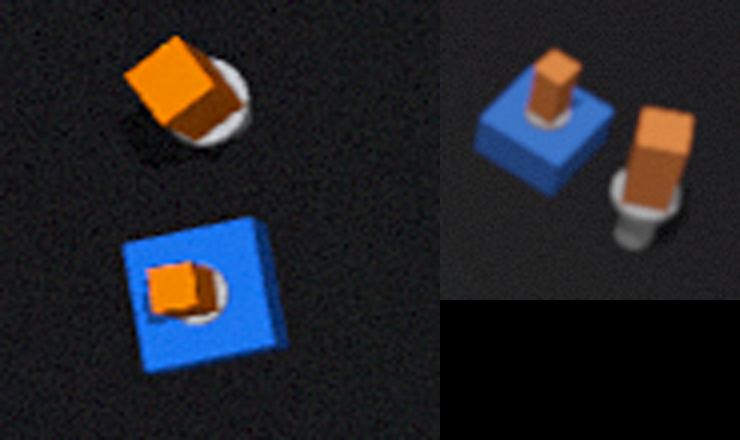

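View pics/c1.png

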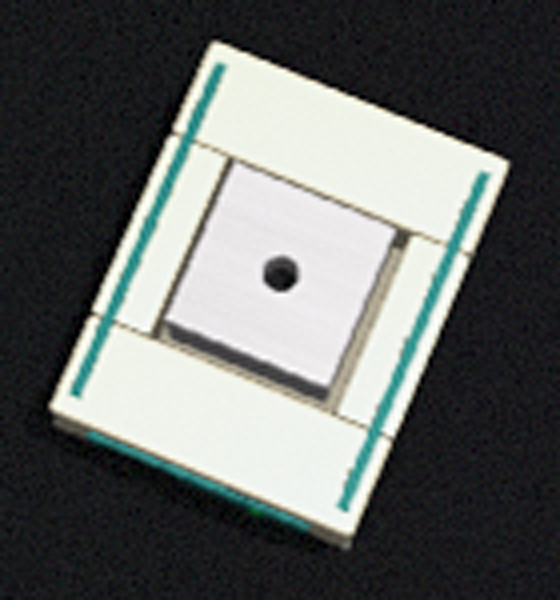

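The crop confirms the choice: the smaller plug sits in the blue stand (handle top near top px 173,262). The well is visible in the cream box at top px 335,178.

```bash
python3 - <<'E'
from h import *
t=cv2.imread('pics/t0.png');s=cv2.imread('pics/s0.png')
def orange(im,x,y,r,v):
    m=np.zeros(im.shape[:2],np.uint8);h=cv2.inRange(cv2.cvtColor(im,cv2.COLOR_BGR2HSV),(3,120,v),(22,255,255));m[y-r:y+r,x-r:x+r]=h[y-r:y+r,x-r:x+r];return m
V=cv2.cvtColor(t,cv2.COLOR_BGR2HSV)[...,2];print(V[262,164:188],cv2.cvtColor(s,cv2.COLOR_BGR2HSV)[148:172,417,2])
m=orange(t,175,262,14,200);c=max(cv2.findContours(m,0,1)[0],key=cv2.contourArea)
M=cv2.moments(m,True);u=(M['m10']/M['m00'],M['m01']/M['m00']);rc=cv2.minAreaRect(c);print('top face',u,M['m00'],rc)
print('handle top',ray('top',u,74).round(1))
w=np.array([ray('top',p,74)[:2] for p in cv2.boxPoints(rc)]);d=np.diff(np.vstack([w,w[:1]]),axis=0);print(d.round(1),np.degrees(np.arctan2(d[:,1],d[:,0])).round(1))
# stand top face
hb=cv2.inRange(cv2.cvtColor(t,cv2.COLOR_BGR2HSV),(100,150,170),(125,255,255));hb[:,:150]=0;hb[:,210:]=0;hb[:235]=0;hb[295:]=0
c=max(cv2.findContours(hb,0,1)[0],key=cv2.contourArea);rc=cv2.minAreaRect(c);w=np.array([ray('top',p,30)[:2] for p in cv2.boxPoints(rc)]);print('stand',ray('top',rc[0],30).round(1));d=np.diff(w,axis=0);print(d.round(1),np.degrees(np.arctan2(d[:,1],d[:,0])).round(1))
# scene top-face corners seen in crop
for q in((535,70),(555,48),(582,65),(562,86)):pass
q=np.array([(535,70),(555,48),(582,65),(562,86)]);q=(q-[440,0])/3+[380,130];print('scene handle top',ray('scene',q.mean(0),74).round(1))
w=np.array([ray('scene',p,74)[:2] for p in q]);print(np.diff(w,axis=0).round(1))
# box corners (rim z=50) from crop c1
q=np.array([(212,42),(510,162),(350,540),(50,412)])/4+[265,110];w=np.array([ray('top',p,50)[:2] for p in q]);print('box',w.mean(0).round(1),np.diff(w,axis=0).round(1))
S=bot.sense();print(np.degrees(np.arctan2(S['tool_rot'][1][1],S['tool_rot'][0][1])))
E
```

```text
[243 243 229 186 250 242 243 242 242 242 242 241 243 247 219  94 122 121
 121 132 168 207 182 210] [206 216 218 217 217 218 217 211 191 162 140 138 141 140 138 138 135 137
 135 132 127 127 134 141]
top face (172.66101694915255, 261.26271186440675) 118.0 ((172.7846221923828, 261.2769470214844), (10.666986465454102, 10.915056228637695), 82.87498474121094)
handle top [438.3 262.1  74. ]
[[  2.8 -19.1]
 [-18.6  -3.3]
 [ -2.7  19. ]
 [ 18.6   3.4]] [ -81.8 -169.9   98.2   10.2]
stand [438.1 262.5  30. ]
[[ 13.3 -60.3]
 [-58.6 -14.6]
 [-13.2  59.9]] [ -77.6 -166.   102.4]
scene handle top [441.9 260.1  74. ]
[[ -6.3  21.9]
 [ 20.2   3.8]
 [  5.5 -21.2]]
box [591.2 -21.6] [[ -55.  -138.1]
 [-175.9   71.2]
 [  56.   137. ]]
69.44481448362126
```

```bash
python3 -m crank '[[-8,-5.6,0,-0.13,0.7],[-12,-8.4,0,-0.26,0.7],[-16,-11.2,0,-0.4,0.7],[-20,-14,0,-0.53,0.7],[-24,-17,0,-0.53,0.7]]' 40
```

```text
time: 0.6
position: [358.6, 380.2, 231.1]
tool_rot: [[-0.984, -0.176, -0.0], [-0.176, 0.984, -0.0], [0.0, -0.0, -1.0]]
contact_force: [0.6, 0.7, 0.3]
gripper_width: 59.9
grip_force: 0.0
```

```bash
python3 -m crank '[[-2,-4.4,3,0,0.7],[-4,-8.8,6,0,0.7],[-4,-8.8,8,0,0.7],[-4,-8.8,8,0,0.7],[-4,-8.8,8,0,0.7]]'; python3 - <<'E'
from h import *
img('scene','s1.png');img('top','t1.png');s=bot.sense();print(s['position'],s['time'])
a=cv2.imread('pics/s1.png')[60:260,330:530];b=cv2.imread('pics/t1.png')[170:370,80:280]
cv2.imwrite('pics/c2.png',cv2.resize(np.hstack([a,b]),(800,400),interpolation=cv2.INTER_CUBIC))
E
```

```text
time: 1.1
position: [412.0, 302.5, 151.5]
tool_rot: [[-0.985, -0.171, -0.001], [-0.171, 0.985, -0.0], [0.001, -0.0, -1.0]]
contact_force: [-0.9, 0.3, 0.3]
gripper_width: 60.1
grip_force: 0.0
[412.20551767 303.45937264 152.42349565] 1.2
```

View pics/c2.png

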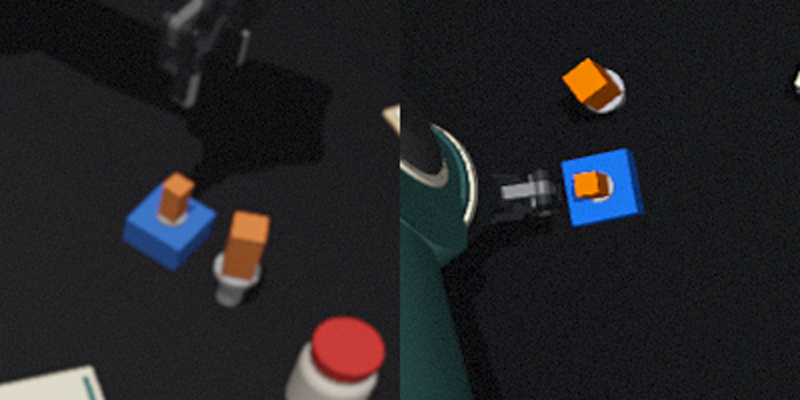

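The crop shows the handle undisturbed at (178,190) in the scene half and (590,185) in the top half. The gripper is still about 50 mm short of it, to the left.

```bash
python3 -m crank '[[-1,-2.3,1,0,0.7],[-2,-4.6,2,0,0.7],[-2,-4.6,2,0,0.7],[-2,-4.6,2,0,0.7],[-2,-4.6,2,0,0.7]]'; python3 - <<'E'
from h import *
s=bot.sense();p=s['position'];print(p,s['time'])
img('scene','s2.png');img('top','t2.png')
print(proj('scene',[*p[:2],p[2]+10]),proj('scene',[439.5,261.5,74]),proj('top',p),proj('top',[439.5,261.5,74]))
a=cv2.imread('pics/s2.png')[80:230,350:500];b=cv2.imread('pics/t2.png')[200:350,100:250]
cv2.imwrite('pics/c3.png',cv2.resize(np.hstack([a,b]),(800,400),interpolation=cv2.INTER_CUBIC))
E
```

```text
time: 1.7
position: [439.6, 261.5, 132.1]
tool_rot: [[-0.985, -0.172, 0.001], [-0.172, 0.985, 0.001], [-0.001, 0.001, -1.0]]
contact_force: [-0.1, 0.1, 0.5]
gripper_width: 59.7
grip_force: 0.0
[439.64815043 261.5414641  132.11626577] 1.7
[425.10664816 124.30240631] [419.18428467 151.2880814 ] [163.2785459  257.87102599] [173.06130235 260.61473432]
```

View pics/c3.png

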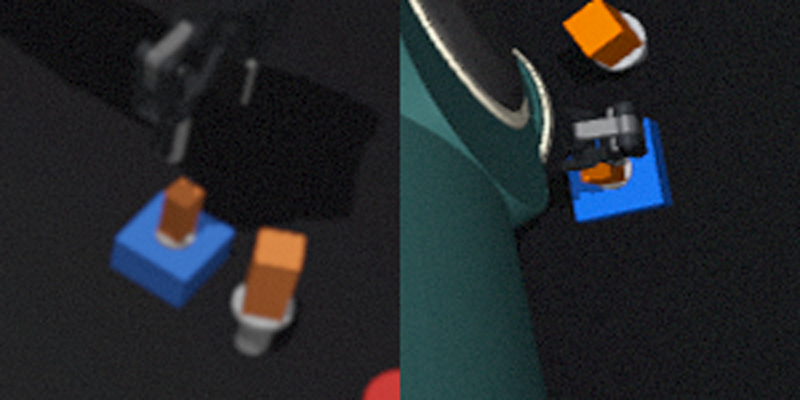

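The fingers straddle the handle at (183,188) in the crop, matching the prediction within a pixel. Descending.

```bash
python3 -m crank '[[0,0,3,0,0.7],[0,0,6,0,0.7],[0,0,8,0,0.7],[0,0,9,0,0.7],[0,0,9,0,0.7]]' && python3 -m crank '[[0,0,0,0,0.4],[0,0,0,0,0.2],[0,0,0,0,0],[0,0,0,0,0],[0,0,0,0,0]]' 60
```

```text
time: 2.3
position: [439.4, 260.2, 40.6]
tool_rot: [[-0.985, -0.171, -0.001], [-0.171, 0.985, -0.001], [0.001, -0.001, -1.0]]
contact_force: [0.4, -0.1, 0.7]
gripper_width: 59.7
grip_force: 0.0
time: 2.8
position: [440.5, 260.5, 42.4]
tool_rot: [[-0.985, -0.17, 0.001], [-0.17, 0.985, 0.001], [-0.002, 0.001, -1.0]]
contact_force: [-2.4, -1.1, 9.6]
gripper_width: 19.4
grip_force: 58.3
```

```bash
python3 -m crank '[[0,0,-1,0,0],[0,0,-3,0,0],[0,0,-6,0,0],[0,0,-9,0,0],[0,0,-9,0,0]]' 80; python3 - <<'E'
from h import *
s=bot.sense();p=s['position'];R=s['tool_rot'];print(p,s['contact_force'],s['gripper_width'])
print((R.T@(np.array([598,-22.4,p[2]])-p)).round(1))
E
```

```text
time: 3.3
position: [441.6, 261.1, 135.6]
tool_rot: [[-0.985, -0.17, 0.005], [-0.17, 0.985, 0.003], [-0.006, 0.003, -1.0]]
contact_force: [0.4, -0.9, -1.8]
gripper_width: 18.7
grip_force: 78.9
[441.59115551 261.07797845 135.61064006] [ 0.44390623 -0.88036485 -1.75791928] 18.695865485822203
[-1.059e+02 -3.060e+02 -2.000e-01]
```

```bash
python3 -m crank '[[-1.1,-3,0,0,0],[-2.1,-6,0,0,0],[-3.2,-9,0,0,0],[-4.2,-12,0,0,0],[-5.2,-15,0,0,0]]'; python3 -m crank '[[-1.1,-3,0,0,0],[-2.1,-6,0,0,0],[-3.2,-9,0,0,0],[-4.2,-12,0,0,0],[-5.2,-15,0,0,0]]';  python3 -m crank '[[0,0,0,0,0],[0,0,0,0,0],[0,0,0,0,0],[0,0,0,0,0],[0,0,0,0,0]]'; python3 - <<'E'
from h import *
s=bot.sense();p=s['position'];R=s['tool_rot']
print((R.T@(np.array([598,-22.4,p[2]])-p)).round(1))
img('scene','s3.png');img('top','t3.png')
a=cv2.imread('pics/s3.png')[180:380,260:460];b=cv2.imread('pics/t3.png')[80:280,230:430]
cv2.imwrite('pics/c4.png',cv2.resize(np.hstack([a,b]),(800,400),interpolation=cv2.INTER_CUBIC))
E
```

```text
time: 3.8
position: [517.1, 119.9, 131.6]
tool_rot: [[-0.985, -0.17, 0.0], [-0.17, 0.985, 0.0], [-0.0, -0.0, -1.0]]
contact_force: [1.4, 1.0, -1.1]
gripper_width: 18.7
grip_force: 78.9
time: 4.3
position: [593.8, -19.0, 131.5]
tool_rot: [[-0.985, -0.17, -0.0], [-0.17, 0.985, -0.0], [0.0, -0.0, -1.0]]
contact_force: [-0.2, 1.0, -1.6]
gripper_width: 19.1
grip_force: 78.9
time: 4.8
position: [593.4, -17.0, 131.5]
tool_rot: [[-0.985, -0.172, 0.0], [-0.172, 0.985, 0.0], [-0.0, 0.0, -1.0]]
contact_force: [0.1, 0.4, -0.8]
gripper_width: 18.7
grip_force: 78.9
[-3.6 -6.1 -0. ]
```

View pics/c4.png

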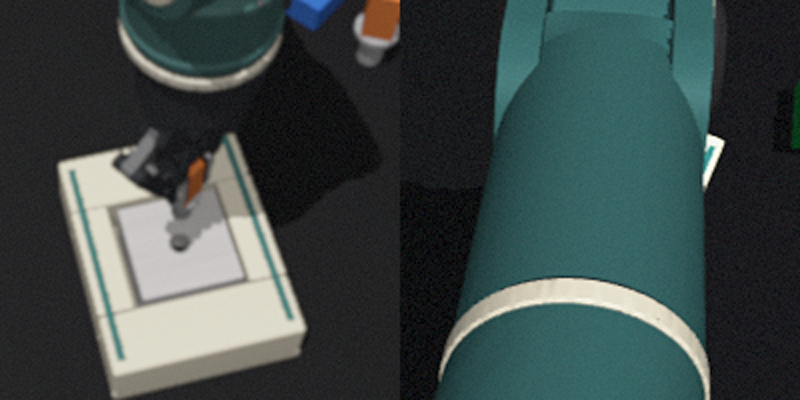

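The scene half of the crop shows the plug held upright above and slightly behind the well (well at 180,242). The top view is blocked by the arm. I'll go lower and compare again in the scene view.

```bash
python3 -m crank '[[-0.2,-0.3,1,0,0],[-0.4,-0.7,2,0,0],[-0.4,-0.7,3,0,0],[-0.4,-0.7,3.1,0,0],[-0.4,-0.7,3.1,0,0]]';  python3 -m crank '[[0,0,0,0,0],[0,0,0,0,0],[0,0,0,0,0],[0,0,0,0,0],[0,0,0,0,0]]'; python3 - <<'E'
from h import *
s=bot.sense();p=s['position']
img('scene','s4.png')
print('tip px',proj('scene',[p[0],p[1],p[2]-38]),'hole px 349.1,301.8; mouth under tip',proj('scene',[p[0],p[1],54]))
a=cv2.imread('pics/s4.png')[255:330,310:410]
cv2.imwrite('pics/c5.png',cv2.resize(a,(800,600),interpolation=cv2.INTER_CUBIC))
E
```

```text
time: 5.4
position: [598.3, -24.0, 99.7]
tool_rot: [[-0.985, -0.17, -0.001], [-0.17, 0.985, -0.0], [0.001, 0.0, -1.0]]
contact_force: [-1.5, -0.5, -0.9]
gripper_width: 18.5
grip_force: 78.9
time: 5.9
position: [598.7, -24.0, 100.5]
tool_rot: [[-0.985, -0.17, 0.0], [-0.17, 0.985, -0.0], [-0.0, -0.0, -1.0]]
contact_force: [0.1, 0.8, -1.9]
gripper_width: 19.1
grip_force: 78.9
tip px [349.11684838 298.88037666] hole px 349.1,301.8; mouth under tip [348.87978054 301.39145209]
```

View pics/c5.png

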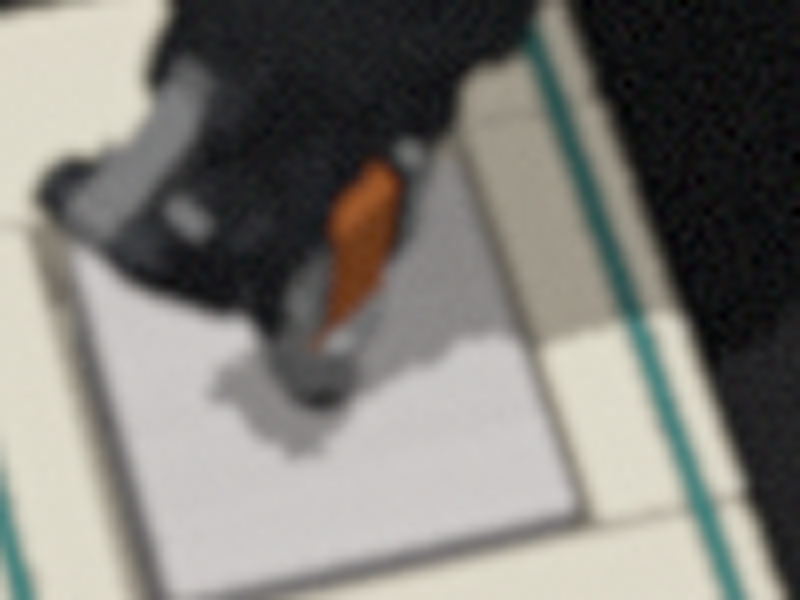

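The crop shows the shank tip partly covering the well, whose dark rim peeks out at about (325,400). Lateral alignment is within about 1-2 mm, so I'll feel down.

```bash
python3 -m crank '[[0,0,0.2,0,0],[0,0,0.4,0,0],[0,0,0.6,0,0],[0,0,0.7,0,0],[0,0,0.7,0,0]]';python3 -m crank '[[0,0,0.05,0,0],[0,0,0.1,0,0],[0,0,0.1,0,0],[0,0,0.1,0,0],[0,0,0.1,0,0]]'
```

```text
time: 6.45
position: [598.5, -24.0, 93.1]
tool_rot: [[-0.985, -0.17, -0.0], [-0.17, 0.985, -0.0], [0.0, -0.0, -1.0]]
contact_force: [0.4, 0.1, -1.4]
gripper_width: 18.7
grip_force: 78.9
time: 6.95
position: [598.7, -24.0, 92.5]
tool_rot: [[-0.985, -0.17, 0.0], [-0.17, 0.985, -0.0], [-0.0, -0.0, -1.0]]
contact_force: [0.0, 1.0, 2.3]
gripper_width: 19.0
grip_force: 79.4
```

```bash
python3 -m crank '[[0,0,0.03,0,0],[0,0,0.06,0,0],[0,0,0.1,0,0],[0,0,0.1,0,0],[0,0,0.1,0,0]]'
```

```text
time: 7.45
position: [599.0, -24.0, 92.2]
tool_rot: [[-0.985, -0.17, 0.001], [-0.17, 0.985, 0.0], [-0.001, -0.0, -1.0]]
contact_force: [-5.0, 0.5, 14.2]
gripper_width: 18.6
grip_force: 81.3
```

```bash
python3 -m crank '[[0.03,0.07,-0.03,0,0],[0.05,0.12,-0.03,0,0],[0.07,0.18,-0.03,0,0],[0.07,0.18,-0.03,0,0],[0.07,0.18,-0.03,0,0]]'; python3 -c "
from h import *
print(bot.sense()['wrist_torque'])"
```

```text
time: 7.95
position: [598.4, -23.2, 92.3]
tool_rot: [[-0.985, -0.17, 0.002], [-0.17, 0.985, -0.001], [-0.002, -0.001, -1.0]]
contact_force: [1.8, -3.0, 7.0]
gripper_width: 19.0
grip_force: 80.0
[-0.96424878 -0.18402226  0.01851666]
```

```bash
python3 -m crank '[[0.03,0.07,0,0,0],[0.05,0.12,0,0,0],[0.05,0.12,0,0,0],[0.05,0.12,0,0,0],[0.05,0.12,0,0,0]]'
```

```text
time: 8.45
position: [597.7, -21.8, 92.2]
tool_rot: [[-0.985, -0.17, 0.002], [-0.17, 0.985, -0.001], [-0.002, -0.001, -1.0]]
contact_force: [1.2, -1.7, 5.3]
gripper_width: 18.9
grip_force: 79.9
```

```bash
python3 -m crank '[[0.03,0.07,0,0,0],[0.06,0.14,0,0,0],[0.06,0.14,0,0,0],[0.06,0.14,0,0,0],[0.06,0.14,0,0,0]]';python3 -m crank '[[0.03,0.07,0,0,0],[0.06,0.14,0,0,0],[0.06,0.14,0,0,0],[0.06,0.14,0,0,0],[0.06,0.14,0,0,0]]'
```

```text
time: 8.95
position: [596.9, -20.5, 92.3]
tool_rot: [[-0.985, -0.17, 0.002], [-0.17, 0.985, -0.001], [-0.002, -0.001, -1.0]]
contact_force: [1.6, -2.4, 6.4]
gripper_width: 19.0
grip_force: 80.0
time: 9.45
position: [596.2, -19.3, 92.4]
tool_rot: [[-0.985, -0.17, 0.002], [-0.17, 0.985, -0.001], [-0.002, -0.001, -1.0]]
contact_force: [1.7, -2.4, 7.2]
gripper_width: 19.5
grip_force: 80.0
```

```bash
python3 - <<'E'
from h import *
for n,c in(('top',(335,178)),('scene',(349,302))):
    g=cv2.cvtColor(cv2.imread(f"pics/{n[0]}0.png"),cv2.COLOR_BGR2GRAY)
    p=cv2.resize(g[c[1]-10:c[1]+11,c[0]-10:c[0]+11],None,fx=8,fy=8,interpolation=cv2.INTER_CUBIC)
    med=np.median(p)
    for th in(0.6,0.75,.85):
        m=(p<med*th).astype(np.uint8);k=max(cv2.findContours(m,0,1)[0],key=cv2.contourArea)
        e=cv2.fitEllipse(k);u=(np.array(e[0])+.5)/8-.5+c-10
        print(n,th,e[1],u.round(2),ray(n,u,54).round(1))
im=cv2.imread('pics/s0.png');h=cv2.inRange(cv2.cvtColor(im,cv2.COLOR_BGR2HSV),(3,120,180),(22,255,255));y,x=np.nonzero(h[145:170,405:430]);u=(x.mean()+405,y.mean()+145);print(len(x),u,ray('scene',u,74))
E
```

```text
top 0.6 (68.14059448242188, 69.27855682373047) [334.74 178.09] [597.  -20.7  54. ]
top 0.75 (72.37003326416016, 73.38975524902344) [334.73 178.05] [597.1 -20.7  54. ]
top 0.85 (75.29257202148438, 77.1853256225586) [334.75 178.01] [597.1 -20.7  54. ]
scene 0.6 (52.76652145385742, 64.99874114990234) [348.91 301.78] [599.3 -24.4  54. ]
scene 0.75 (70.45760345458984, 77.11639404296875) [349.28 301.33] [599.  -23.4  54. ]
scene 0.85 (77.765380859375, 85.35971069335938) [349.33 301.24] [598.9 -23.3  54. ]
86 (np.float64(418.4767441860465), np.float64(152.2093023255814)) [440.42544772 258.94953792  74.        ]
```

Plug and well measured by the same camera agree: the offset is +158.7, −282.5, so the TCP should be at about (599.2, −22.0). Lift, go there, and feel again.

```bash
python3 -m crank '[[0,0,-0.2,0,0],[-0.1,-0.15,-0.2,0,0],[-0.25,-0.32,-0.2,0,0],[-0.25,-0.32,-0.2,0,0],[-0.25,-0.32,-0.2,0,0]]'
```

```text
time: 9.95
position: [598.2, -21.5, 93.4]
tool_rot: [[-0.985, -0.17, -0.0], [-0.17, 0.985, -0.0], [0.0, -0.0, -1.0]]
contact_force: [-0.4, 0.1, -1.4]
gripper_width: 19.1
grip_force: 78.9
```

```bash
python3 -m crank '[[-0.09,-0.07,0,0,0],[-0.09,-0.07,0,0,0],[-0.09,-0.07,0.1,0,0],[-0.09,-0.07,0.17,0,0],[-0.09,-0.07,0.17,0,0]]'
```

```text
time: 10.45
position: [599.4, -21.9, 92.0]
tool_rot: [[-0.985, -0.17, 0.0], [-0.17, 0.985, -0.0], [-0.0, -0.0, -1.0]]
contact_force: [-1.3, 0.9, 2.2]
gripper_width: 18.9
grip_force: 79.5
```

```bash
python3 -m crank '[[0,0,0.03,0,0],[0,0,0.06,0,0],[0,0,0.06,0,0],[0,0,0.06,0,0],[0,0,0.06,0,0]]'
```

```text
time: 10.95
position: [599.3, -21.7, 91.3]
tool_rot: [[-0.985, -0.171, 0.0], [-0.171, 0.985, 0.0], [-0.0, 0.0, -1.0]]
contact_force: [0.2, 3.4, -0.8]
gripper_width: 18.8
grip_force: 78.9
```

Below the surface height with no vertical force: it looks like the shank is entering. Continue, easing +y.

```bash
python3 -m crank '[[0,0.02,0.05,0,0],[0,0.02,0.1,0,0],[0,0.02,0.15,0,0],[0,0.02,0.2,0,0],[0,0.02,0.2,0,0]]'
```

```text
time: 11.45
position: [599.3, -21.6, 89.3]
tool_rot: [[-0.985, -0.17, 0.0], [-0.17, 0.985, 0.0], [-0.0, 0.0, -1.0]]
contact_force: [0.6, 4.4, 0.0]
gripper_width: 19.2
grip_force: 79.0
```

```bash
python3 -m crank '[[0,0.03,0.2,0,0],[0,0.03,0.4,0,0],[0,0.03,0.6,0,0],[0,0.03,0.8,0,0],[0,0.03,1,0,0]]'
```

```text
time: 11.95
position: [599.2, -21.5, 79.1]
tool_rot: [[-0.985, -0.17, -0.0], [-0.17, 0.985, -0.0], [0.0, -0.0, -1.0]]
contact_force: [0.2, 4.2, 0.9]
gripper_width: 18.9
grip_force: 79.2
```

```bash
python3 -m crank '[[0,0,0.15,0,0],[0,0,0.3,0,0],[0,0,0.45,0,0],[0,0,0.5,0,0],[0,0,0.5,0,0]]'
```

```text
time: 12.45
position: [599.2, -21.4, 74.2]
tool_rot: [[-0.985, -0.17, -0.0], [-0.17, 0.985, -0.0], [0.0, -0.0, -1.0]]
contact_force: [1.6, 4.6, -1.4]
gripper_width: 19.2
grip_force: 79.0
```

Now against the pad (expected at TCP z of about 72.4, home at about 66.4).

```bash
python3 -m crank '[[0,0.02,0.07,0,0],[0,0.02,0.14,0,0],[0,0.02,0.21,0,0],[0,0.02,0.28,0,0],[0,0.02,0.35,0,0]]';python3 -m crank '[[0,0,0.05,0,0],[0,0,0.1,0,0],[0,0,0.15,0,0],[0,0,0.2,0,0],[0,0,0.25,0,0]]'
```

```text
time: 12.95
position: [599.3, -21.4, 71.2]
tool_rot: [[-0.985, -0.17, 0.0], [-0.17, 0.985, -0.0], [-0.0, -0.0, -1.0]]
contact_force: [-0.9, 3.0, 8.2]
gripper_width: 19.3
grip_force: 80.0
time: 13.45
position: [599.3, -21.4, 68.7]
tool_rot: [[-0.985, -0.17, 0.0], [-0.17, 0.985, -0.0], [-0.0, -0.0, -1.0]]
contact_force: [-1.6, 2.4, 7.3]
gripper_width: 18.8
grip_force: 80.0
```

```bash
python3 -m crank '[[0,0,0.04,0,0],[0,0,0.08,0,0],[0,0,0.12,0,0],[0,0,0.15,0,0],[0,0,0.15,0,0]]';python3 -m crank '[[0,0,0.03,0,0],[0,0,0.06,0,0],[0,0,0.09,0,0],[0,0,0.09,0,0],[0,0,0.09,0,0]]'
```

```text
time: 13.95
position: [599.3, -21.4, 67.2]
tool_rot: [[-0.985, -0.17, 0.0], [-0.17, 0.985, -0.0], [-0.0, -0.0, -1.0]]
contact_force: [-0.8, 3.7, 6.6]
gripper_width: 19.0
grip_force: 80.0
time: 14.45
position: [599.3, -21.4, 66.4]
tool_rot: [[-0.985, -0.17, 0.0], [-0.17, 0.985, -0.0], [-0.0, -0.0, -1.0]]
contact_force: [-2.8, 3.1, 9.3]
gripper_width: 19.1
grip_force: 80.8
```

```bash
python3 -m crank '[[0,0,0.03,0,0],[0,0,0.06,0,0],[0,0,0.06,0,0],[0,0,0.06,0,0],[0,0,0.06,0,0]]'
```

```text
time: 14.95
position: [599.4, -21.4, 66.4]
tool_rot: [[-0.985, -0.17, 0.001], [-0.17, 0.985, 0.0], [-0.001, -0.0, -1.0]]
contact_force: [-6.5, 3.5, 19.3]
gripper_width: 18.9
grip_force: 82.1
```

```bash
python3 -m crank '[[0,0,0.03,0,0],[0,0,0.06,0,0],[0,0,0.06,0,0],[0,0,0.06,0,0],[0,0,0.06,0,0]]'
```

```text
time: 15.45
position: [599.5, -21.4, 66.3]
tool_rot: [[-0.985, -0.17, 0.001], [-0.17, 0.985, 0.0], [-0.001, -0.0, -1.0]]
contact_force: [-9.7, 3.7, 28.8]
gripper_width: 19.1
grip_force: 83.4
```

Rigid stop at TCP z = 66.4, exactly the home height. Relax the force, open and retreat.

```bash
python3 -m crank '[[0,0,-0.06,0,0],[0,0,-0.12,0,0],[0,0,-0.12,0,0.1],[0,0,-0.12,0,0.3],[0,0,-0.12,0,0.6]]' 20; python3 -m crank '[[0,0,0,0,0.6],[0,0,0,0,0.6],[0,0,0,0,0.6],[0,0,0,0,0.6],[0,0,0,0,0.6]]';python3 -m crank '[[0,0,-2,0,0.6],[0,0,-4,0,0.6],[0,0,-7,0,0.6],[0,0,-10,0,0.6],[0,0,-13,0,0.6]]'; python3 -m crank '[[3,0,-2,0,0.6],[6,3,-2,0,0.6],[9,6,-2,0,0.6],[12,9,-2,0,0.6],[15,12,-2,0,0.6]]'; python3 -m crank '[[0,0,0,0,0.6],[0,0,0,0,0.6],[0,0,0,0,0.6],[0,0,0,0,0.6],[0,0,0,0,0.6]]'; python3 - <<'E'
from h import *
img('scene','s6.png')
for z in(98,58,54):print(z,proj('scene',[599,-23,z]))
a=cv2.imread('pics/s6.png')[235:360,280:430]
cv2.imwrite('pics/c6.png',cv2.resize(a,(600,500),interpolation=cv2.INTER_CUBIC))
E
```

```text
time: 15.95
position: [599.0, -21.9, 65.8]
tool_rot: [[-0.985, -0.17, -0.0], [-0.17, 0.985, -0.001], [0.0, -0.001, -1.0]]
contact_force: [0.2, -0.1, -0.2]
gripper_width: 38.7
grip_force: 0.0
time: 16.45
position: [599.2, -21.3, 65.9]
tool_rot: [[-0.985, -0.17, -0.0], [-0.17, 0.985, -0.0], [0.0, -0.0, -1.0]]
contact_force: [-0.5, 0.3, -0.4]
gripper_width: 50.9
grip_force: 0.0
time: 16.95
position: [599.0, -21.3, 197.1]
tool_rot: [[-0.985, -0.17, -0.0], [-0.17, 0.985, -0.0], [0.0, -0.0, -1.0]]
contact_force: [-0.8, 0.2, -0.9]
gripper_width: 51.4
grip_force: 0.0
time: 17.45
position: [429.5, 72.1, 216.0]
tool_rot: [[-0.985, -0.17, 0.0], [-0.17, 0.985, -0.0], [-0.0, -0.0, -1.0]]
contact_force: [0.5, 1.3, -0.1]
gripper_width: 51.4
grip_force: 0.0
time: 17.95
position: [431.3, 70.9, 215.7]
tool_rot: [[-0.986, -0.169, -0.0], [-0.169, 0.986, -0.0], [0.0, -0.0, -1.0]]
contact_force: [0.1, -0.4, -0.1]
gripper_width: 51.5
grip_force: 0.0
98 [350.78976434 287.67133847]
58 [349.6007771  300.01727132]
54 [349.48684293 301.20031478]
```

View pics/c6.png

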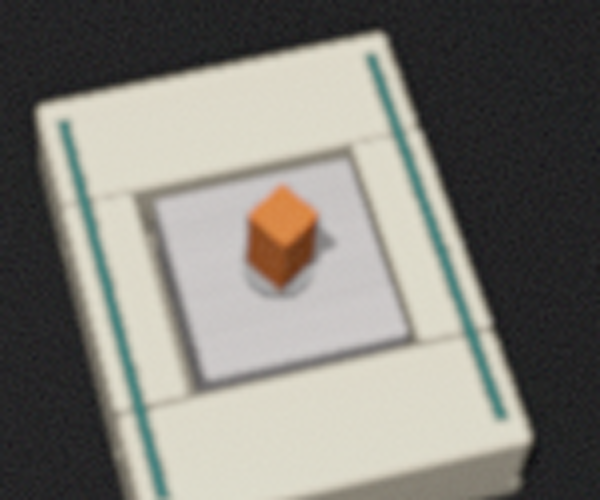

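The plug stands upright with its collar flat on the block. Its handle top is at crop (284,215), or px (351,289), against a predicted (350.8,287.7).

```bash
python3 -c "
from cell import bot
print(bot.job_done())"
```

```text
the job is handed in; nothing more can be done
None
```

I put the reference plug in the cream incubator's well, pressed it home with the collar flat on the block, and released it. The wrist force read at most about 29 N along the press at the end of any move, against the 50 N limit. I handed the job in at about 18 s, and no verdict came back.

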